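# Draw the component bin onto the earthing studs with a hook

## Task

With the orange-handled hook from the green mat, catch the steel bow of the black component bin standing back between the two instruments, and drag the bin towards you until its near wall bears on both brass earthing studs; keep it pulled evenly against both of them with about 10 to 15 N for two seconds to discharge it, never using more than 20 N on it. Then unhook, leaving the bin standing squarely against both studs, and lay the hook back flat on the green mat and let go. Touch the bin with the hook only, and do not disturb the other things on the bench.

Things in the scene. Friction and masses are not known exactly. Their poses are not given: they have to be found in the camera images.
- hook_grip (a point): Centre of the hook tool's handle (tool 140 g): orange block 80 long (x) x 24 wide (y) x 40 high, lying on its flat underside, 20 mm below this point; grip it across the 24 mm. x points along the tool to the hook: an 8 mm round steel bar leaves the handle's front, rises to 66 mm above the underside (bar axis), runs forward and turns straight down 130 mm ahead of this point.
- hook_tip (a point): Axis of the down-turned end of the hook near its lower end: 130 mm ahead (tool +x) of hook_grip and 10 mm lower; the steel ends 4 mm below this point, 6 mm above the underside of the handle. The end is 8 mm round and upright from here up to the level run 56 mm above this point.
- tool_mat: Green mat for the hook, fixed, 260 (x) x 130 (y) x 2 mm thick; origin at the centre of its underside on the bench. The hook starts on it.
- bin: Black open bin, 130 (x) x 110 (y) x 55 mm high, walls 4, with upright circuit boards fixed in it (reaching 62 mm above its underside); about 0.32 kg (0.24 to 0.4), free to slide on a 3 mm mat; sliding it takes about 1 to 5 N. Origin at the centre of its underside; -x is its near wall (65 mm from the origin), which carries the bow.
- bow (a point): Apex of the bin's level steel bow, on the axis of its 8 mm round bar, 36 mm above the bin's underside, 55 mm in front of its near wall. From the wall at y = +-30 mm it runs out 12 mm to y = +-28, then slopes in to this apex as a V, which centres a hook pulled along -x: the hook's axis then rests about 15 mm behind the apex. Free opening 51 mm long, 48 mm wide near the wall, narrowing to the apex.
- bin_front (a point): Point in the middle of the outer face of the bin's near wall, 33 mm above its underside; axes as the bin's. With the bin home its x in the bay's frame is 0.
- bay: Earthing bay, fixed: blue mat 3 mm thick, 160 wide, an instrument at either side (inner faces at y = +-95 mm, fronts at x = 85 mm, up to 160 high). Origin on the bench midway between the two studs' contact faces; +x points away from the robot; the bin is dragged along -x until its near wall reaches x = 0. Sideways force on the hook turns the bin and unloads one stud: let it yield sideways.
- stud_left: Left brass stud, rigid and fixed, 12 mm round, pointing along the bay's +x from a black post 44 mm high and 14 mm wide, whose near side is at bay x = -26 mm; its contact face is at bay x = 0, y = +48 mm, 36 mm above the bench. Origin on the bench below the contact face.
- stud_right: Right brass stud, the same at bay y = -48 mm.
- multimeter: Bystander, leave alone: black multimeter lying flat, 150 x 75 x 30 mm; origin at its underside.
- spool: Bystander, leave alone: copper-coloured wire spool standing on its flange, 60 diameter x 38 mm; origin at its underside.
- flux_jar: Bystander, leave alone: amber glass jar with yellow cap, 52 diameter x 50 mm; origin at its underside.
- spray_can: Bystander, leave alone: spray can with paper label and red cap, 66 diameter x 190 mm; origin at its underside.
- tool_cup: Bystander, leave alone: grey cup, 80 diameter x 100 mm; origin at its underside.
- screwdriver: Bystander, leave alone: red-handled screwdriver lying on the bench.
- tape: Bystander, leave alone: yellow roll of tape lying flat, 70 diameter x 20 mm; origin at its underside.
Things that resemble listed ones, but are neither listed nor needed, are in the scene too. Of the things like the part that bears hook_grip, leave any that is purple; of the rest the larger one is meant.

How it is judged (in metres and radians):
On the way, in this order (a step that is already met when the one before it is completed fails the run):
1. the hook is lifted off the green mat (height (world z) of hook_grip above 0.04 m), for 0.2 s.
2. the hook's end is behind the bow of the bin and pulls on it (x of hook_tip in the frame of bow between 0.003 and 0.055 m and z of hook_tip in the frame of bow below 0 m and contact force between hook and bin above 0.5 N), for 0.05 s.
3. the bin is kept pulled by the hook with more than 8 N against both studs, with more than 2.5 N on each, for over a second (contact force between bin and stud_left above 2.5 N and contact force between bin and stud_right above 2.5 N and contact force between hook and bin above 8 N), for 1.2 s.
At the end, for the whole second after the job is handed in: Bin upright, at rest, the middle of its near wall within 4 mm of the stud faces along the bay and 12 mm sideways, square to 0.06 rad; hook lying flat on the green mat, underside down, handle centre within 55 mm across and -100 to +80 mm along the mat from its centre (x of bin_front in the frame of bay between -0.004 and 0.004 m and y of bin_front in the frame of bay between -0.012 and 0.012 m and angle between the x axis of bin and the x axis of bay, either way round below 0.06 rad and angle between bin's own z axis and vertical below 0.05 rad and linear speed of bin below 0.01 m/s and x of hook_grip in the frame of tool_mat between -0.1 and 0.08 m and y of hook_grip in the frame of tool_mat between -0.055 and 0.055 m and height (world z) of hook_grip below 0.028 m and angle between hook_grip's own z axis and vertical below 0.08 rad and contact force between hook and bin below 0.1 N); the robot touches nothing.
It fails at once if more than 20 N between hook and bin, or between bin and a stud (contact force between hook and bin above 20 N or contact force between bin and stud_left above 20 N or contact force between bin and stud_right above 20 N).
It fails at once if the fingers or the arm touch the bin (contact force between any of the fingers, the arm and bin above 0.3 N).
It fails at once if the bin tips (angle between bin's own z axis and vertical above 0.25 rad).
It fails at once if another thing on the bench is moved by more than 20 mm (distance of any of multimeter, spool, flux_jar, spray_can, tool_cup, screwdriver, tape from where it was at the start of the episode above 0.02 m).
It also fails if it takes over 69 s, if anything falls off the work surface, if the arm or the gripper's body presses on something with over 40 N, if the wrist force passes 120 N, or if a joint passes its speed limit or range.

## Robot

A 7-joint arm with a two-finger parallel gripper is mounted at the origin on the work surface. World frame = base frame: x ahead of the robot, y to its left, z up, the work surface at z = 0. Lengths are in m, angles in degrees, forces in N, time in s.
With the tool pointing down it reaches from about 0.4 to 0.9 m from the base axis. Payload 5.5 kg.
Tool frame: the origin (TCP) lies on the centre line of the jaws, within the pads' length; the fingertips stand 11 mm ahead of it and the grasp point (between the pads) lies 8 mm behind it; z points along the fingers, y is the direction in which the jaws open and shut (so a half turn about z gives the same grasp; the last joint's range is limited). The gripper opens to 92 mm and grips with 3 to 60 N. Pads are 19 mm wide; open, the fingers measure 130 mm over their backs; the gripper's body (75 mm by 190 mm) begins 47 mm behind the grasp point.
Start: joints at [90.481, 28.699, -24.465, 88.831, 12.651, 65.22, -12.049], TCP at [0.164, -0.629, 0.238] pointing down, gripper open.
Joint ranges: [-164.97, 164.97], [-17.58, 116.51], [-87.97, 89.64], [11.32, 138.91], [-80.73, 260.73], [10.89, 115.49], [-147.41, 147.41]. Speed limits (degrees/s): [147.25, 147.25, 180, 180, 180, 180, 180].

## Interface

Orientations are given as [roll, pitch, yaw] about the fixed x, y, z axes, in that order (R = Rz(yaw) Ry(pitch) Rx(roll)).
In Python, from rig import bot gives the robot as it stands. Calls block until the motion is done:
- bot.movep(position, orientation): joint-space move of the TCP to a pose.
- bot.move_linear(position, attitude=None, feed=0.15): straight line of the TCP; attitude=None keeps the orientation; feed is the mean speed in m/s.
- bot.set_joints(angles): joint-space move.
- bot.command_gripper(opening, effort=None): finger opening in m; effort is the grip in N (None keeps the last); returns when the fingers have stopped.
- bot.pause(seconds).
- bot.ik(position, orientation): joint angles nearest the present ones, or None.
- bot.sense(): the state.
- bot.get_image(name): name is "scene" or "top"; returns (picture, depth): 420x560x3 uint8, red, green, blue; 420x560 float32, m along the optical axis (not along the pixel's ray), 0 where there is no reading.
- bot.calibration(name): a dict with "mtx" (3x3 intrinsics, pixels), "rvec" (rotation vector, rad) and "tvec" (3), from world to camera coordinates, as OpenCV has them. Camera axes: x right, y down, z forward; pixel columns grow to the right and rows downward; lengths in m; the calibration is good to about 2 mm. A picture is of the moment at which its call begins. calibration takes no time and is no camera call.
A pose or a line that the arm cannot do raises bot.MotionError and nothing moves.
- bot.sign_off(): hands the job in, once; it reports no verdict.
The state is a dict: "clock": time; "joint_pos": joint angles; "joint_velocities": joint speeds; "joint_torque": joint torques, N m; "eef_pos": TCP position; "tool_rot": TCP orientation; "contact_force": force on the tool from outside, world axes, zero at the start; "torque": the same for the moment, N m; "gripper_width": finger opening in m.
Only numpy, scipy, OpenCV 4.12 (cv2) and the standard library are available. Lean on these libraries where they do the work, as an engineer would, in place of code of your own. Each camera call takes 0.05 s, during which the arm holds its last target. There are 200 camera calls.

## Working session

There is one attempt and no reset: what is moved stays moved. The work goes in short steps, each a Python script; the robot and the scene stay as the last script left them, time stands still between calls to the robot, and variables do not carry over. Pictures are saved under pics/ and viewed, about 8 in all and at most 12, crops included, and the job is handed in when it is done.

```bash
mkdir -p pics; ls
cat > h.py <<'E'
import numpy as np, cv2
from rig import bot
def cal(n):
    c=bot.calibration(n); R=cv2.Rodrigues(np.array(c["rvec"],float))[0]
    return np.array(c["mtx"],float),R,np.array(c["tvec"],float).ravel()
def cloud(n,d):
    K,R,t=cal(n); v,u=np.mgrid[:d.shape[0],:d.shape[1]]
    p=np.stack([(u-K[0,2])/K[0,0]*d,(v-K[1,2])/K[1,1]*d,d],-1)
    return (p-t)@R
def proj(n,P):
    K,R,t=cal(n); p=(np.atleast_2d(P)@R.T+t)@K.T
    return p[:,:2]/p[:,2:]
E
python3 - <<'E'
from h import *
for n in("scene","top"):
    im,d=bot.get_image(n); np.savez(""+n+"0.npz",im=im,d=d)
    cv2.imwrite(f"pics/{n}0.png",cv2.resize(im[:,:,::-1],(800,600),interpolation=cv2.INTER_CUBIC))
    K,R,t=cal(n); print(n,K[0,0],-R.T@t,R[2])
print(bot.sense())
E
```

```text
pics
scene 396.9696362768153 [ 0.9469153  -0.84485972  0.7398414 ] [-0.39604853  0.71524449 -0.57582191]
top 386.86544230048935 [0.28869532 0.01390195 0.99040272] [ 2.09672760e-01 -5.48507393e-04 -9.77771463e-01]
{'clock': 0.1, 'joint_pos': array([ 90.48377204,  28.74709502, -24.45448447,  88.88691034,
        12.65116062,  65.21964606, -12.04877705]), 'joint_velocities': array([ 0.00179268, -0.04037734,  0.01631402, -0.18831044,  0.03140325,
        0.0238874 ,  0.11418732]), 'joint_torque': array([-9.97394876e-03, -5.67864704e+01, -5.83816364e+00, -2.79912668e+01,
       -6.91257301e-02,  2.41530687e-02,  5.84142867e-05]), 'eef_pos': array([ 0.16361216, -0.62842747,  0.23678668]), 'tool_rot': array([-1.79899707e+02, -2.91842489e-03,  1.46003356e+01]), 'contact_force': array([-0.41045221,  0.06419511,  0.46296648]), 'torque': array([ 0.06550507, -0.02927551, -0.00305255]), 'gripper_width': 0.09225543108928289}
```

View pics/scene0.png

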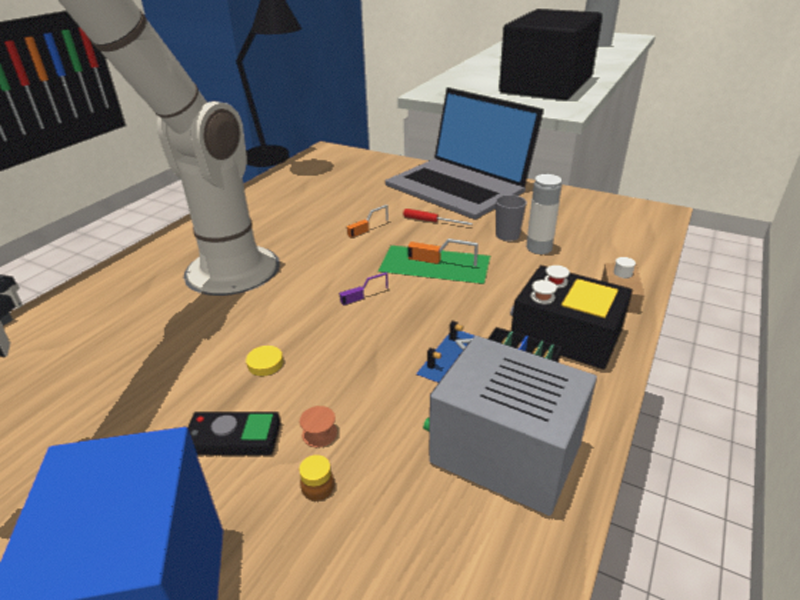

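View pics/top0.png

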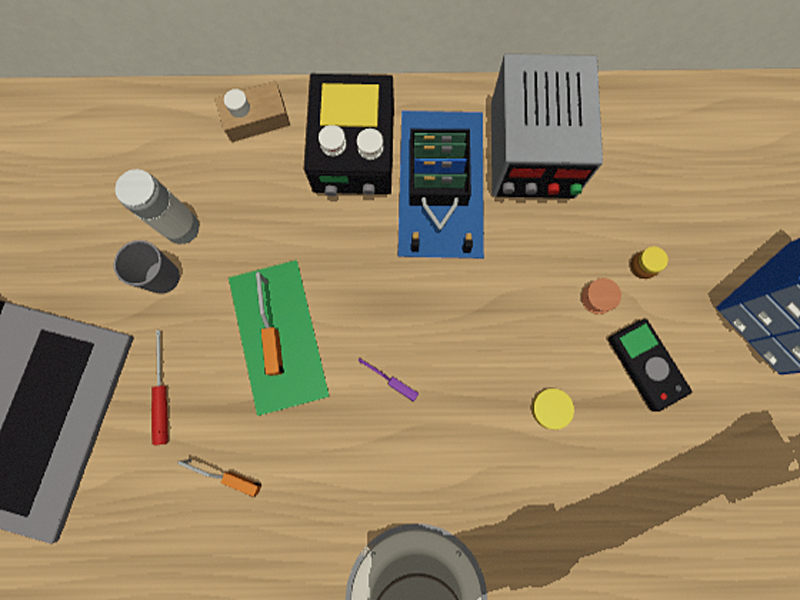

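The top view shows three hook-like tools (800×600 pixels):
- large orange at (271,350) on the green mat
- small orange at (240,485) on bare wood
- purple at (403,388)

The one on the mat is meant: it isn't purple and is the larger of the two orange ones. The bin is at (440,165), its bow apex at about (438,227), and the studs at (415,241) and (468,241).

Run:
```python
from h import *
z=np.load("top0.npz"); im,d=z["im"],z["d"]; P=cloud("top",d)
hsv=cv2.cvtColor(im,cv2.COLOR_RGB2HSV); H,S,V=[hsv[...,i].astype(int) for i in range(3)]
v,u=np.mgrid[:420,:560]
def rect(m,zl,zh,name,zc=None):
    m=m&(P[...,2]>zl)&(P[...,2]<zh)
    q=P[m]; r=cv2.minAreaRect(q[:,:2].astype(np.float32)*1000)
    print(name,m.sum(),"c",np.round(r[0],1),"size",np.round(r[1],1),"ang",round(r[2],2),"z",np.round(np.median(q[:,2]),4))
    return q
box=lambda a,b,c,e:(u>a*.7)&(u<b*.7)&(v>c*.7)&(v<e*.7)
rect((H>45)&(H<80)&(S>120)&box(225,335,255,420),-.01,.02,"mat")
q=rect((H>5)&(H<18)&(S>170)&box(240,300,310,390),.03,.06,"handle top")
rect((H>5)&(H<18)&(S>170)&box(200,270,460,505),.01,.06,"small handle")
rect((H>5)&(H<18)&(S>170)&box(240,300,310,390),-.03,.08,"handle all")
rect((H>100)&(H<115)&(S>130)&box(390,495,105,265),-.01,.02,"baymat")
s=box(245,300,260,330)&(P[...,2]>.045)&(P[...,2]<.09); q=P[s]
print("hook bar",s.sum(),np.round(q[np.argsort(q[:,0])][::max(1,len(q)//12)],4).tolist())
s=box(410,480,190,240)&(P[...,2]>.025)&(P[...,2]<.07)&(S<60)&(V>110); q=P[s]
print("bow",s.sum(),np.round(q[np.argsort(q[:,0])][::max(1,len(q)//14)],4).tolist())
for n,b in(("L",(405,425,225,255)),("R",(458,480,225,255))):
    s=box(*b)&(P[...,2]>.025)&(P[...,2]<.07);q=P[s];print("stud",n,s.sum(),q.min(0).round(4),q.max(0).round(4),np.median(q,0).round(4))
s=box(400,480,120,210)&(P[...,2]>.048);q=P[s];r=cv2.minAreaRect(q[:,:2].astype(np.float32)*1000);print("bin",r,q.max(0),q.min(0))
K=cv2.INTER_CUBIC
a=cv2.resize(im[175:300,150:240,::-1],None,fx=4.4,fy=4.4,interpolation=K); b=cv2.resize(im[70:190,270:350,::-1],None,fx=5,fy=5,interpolation=K)
h=min(len(a),len(b)); cv2.imwrite("pics/crop1.png",np.hstack([a[:h],b[:h]])[:600,:800]); print(a.shape,b.shape)
```

```text
mat 4320 c [438.1 242.4] size [258.4 129.1] ang 14.47 z 0.0028
handle top 326 c [406.6 245.5] size [78.3 24.6] ang 7.47 z 0.0425
small handle 243 c [186.  290.2] size [60.7 19.2] ang 66.83 z 0.0307
handle all 376 c [406.5 245.5] size [78.5 24.6] ang 7.47 z 0.0421
baymat 3359 c [730.2 -60.2] size [158.3 297.5] ang 88.17 z 0.004
hook bar 134 [[0.448, 0.2525, 0.0465], [0.4565, 0.2557, 0.0552], [0.4624, 0.2561, 0.0641], [0.4685, 0.2571, 0.0708], [0.4782, 0.2525, 0.0713], [0.485, 0.2569, 0.0745], [0.4931, 0.258, 0.0716], [0.5025, 0.2601, 0.0742], [0.5091, 0.2573, 0.0673], [0.518, 0.2613, 0.0723], [0.5263, 0.2672, 0.0698], [0.5332, 0.2644, 0.0725], [0.538, 0.2644, 0.0734]]
bow 133 [[0.6144, -0.1076, 0.041], [0.6299, -0.0562, 0.0448], [0.6331, -0.0538, 0.0434], [0.6375, -0.0438, 0.0393], [0.6404, -0.0647, 0.038], [0.6444, -0.0619, 0.042], [0.6477, -0.0387, 0.0414], [0.6516, -0.0338, 0.0385], [0.655, -0.031, 0.044], [0.6594, -0.0313, 0.0397], [0.6622, -0.031, 0.0466], [0.6664, -0.0313, 0.0429], [0.6695, -0.0262, 0.0423], [0.6749, -0.0262, 0.0427], [0.68, -0.0263, 0.0438]]
stud L 59 [ 0.5917 -0.0146  0.0263] [ 0.6177 -0.0017  0.0472] [ 0.6008 -0.0071  0.0434]
stud R 60 [ 0.5887 -0.1095  0.0255] [ 0.6148 -0.0964  0.0472] [ 0.5974 -0.1031  0.0429]
bin ((550.31884765625, -49.170753479003906), (110.30525207519531, 526.8141479492188), 88.27151489257812) [0.81259045 0.01390195 0.99040272] [ 0.28869532 -0.11016374  0.04809235]
(550, 396, 3) (600, 400, 3)
```

View pics/crop1.png

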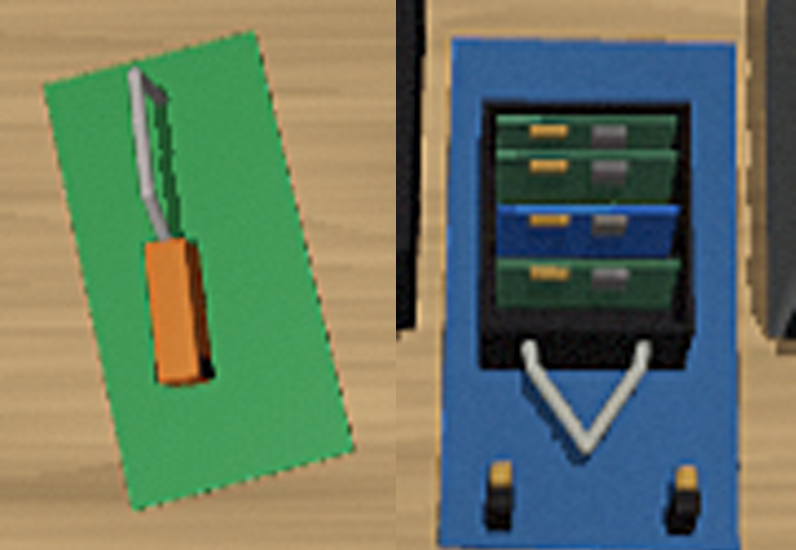

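The crop confirms it: the mat hook's handle measures 78×25 mm, against 61×19 mm for the small one. In its left half, the handle is at (178,312) and the tip at about (135,72). In its right half, the bow apex is at (587,448) and the studs at (500,475) and (686,475). Next I refine the bin pose and check obstacle heights.

Run:
```python
from h import *
z=np.load("top0.npz"); im,d=z["im"],z["d"]; P=cloud("top",d); ok=d>0
hsv=cv2.cvtColor(im,cv2.COLOR_RGB2HSV); S,V=hsv[...,1],hsv[...,2]
psi=np.radians(-1.8); o=np.array([.6163,-.0551]); Rb=np.array([[np.cos(psi),np.sin(psi)],[-np.sin(psi),np.cos(psi)]])
B=(P[...,:2]-o)@Rb.T; Z=P[...,2]
m=ok&(Z>.05)&(Z<.07)&(abs(B[...,1])<.075)&(B[...,0]>.03)&(B[...,0]<.3)
print("bin rim",cv2.minAreaRect(B[m].astype(np.float32)*1000))
m=ok&(Z>.03)&(Z<.055)&(abs(B[...,1])<.036)&(B[...,0]>-.02)&(B[...,0]<.07)
q=B[m]; print("bow n",m.sum())
for a in np.arange(-.004,.07,.006):
    s=q[(q[:,0]>=a)&(q[:,0]<a+.006)]
    if len(s): L=s[s[:,1]>np.mean(s[:,1])];R=s[s[:,1]<=np.mean(s[:,1])];print(round(a+.003,3),L[:,1].mean().round(4),R[:,1].mean().round(4) if len(R) else None, s[:,0].min().round(4))
for n in("top","scene"):
    z=np.load(n+"0.npz"); Q=cloud(n,z["d"])[z["d"]>0]
    s=Q[(Q[:,0]>.1)&(Q[:,0]<.75)&(Q[:,1]<-.38)&(Q[:,1]>-.8)&(Q[:,2]>.06)&(Q[:,2]<.5)]
    if len(s): print(n,"drawers",s.min(0),s.max(0),np.percentile(s[:,2],99))
    s=Q[(Q[:,0]>.4)&(Q[:,0]<.7)&(Q[:,1]>.3)&(Q[:,1]<.5)&(Q[:,2]>.06)]
    print(n,"cup/can",s.min(0),s.max(0))
for p,r in(((.4066,.2455,.25),7.5),((.4066,.2455,.022),7.5),((.446,-.055,.03),-1.8),((.53,-.055,.03),-1.8)):print(bot.ik(p,[180,0,r]))
```

```text
bin rim ((130.92242431640625, 3.8012351989746094), (131.4504852294922, 108.84501647949219), 1.0203351974487305)
bow n 238
0.011 0.0051 0.0005 0.0091
0.017 0.0069 -0.0017 0.0142
0.023 0.0106 -0.0043 0.0203
0.029 0.0148 -0.0085 0.0267
0.035 0.0199 -0.0129 0.0322
0.041 0.0237 -0.0146 0.0383
0.047 0.0271 -0.0198 0.044
0.053 0.0306 -0.0243 0.0501
0.059 0.032 -0.0243 0.0563
0.065 0.0186 -0.0182 0.0625
0.071 -0.0004 -0.0289 0.0683
top drawers [ 0.36234412 -0.68119555  0.06010638] [ 0.58471752 -0.55133849  0.22041053] 0.21113840884392104
top cup/can [0.5103644  0.39498745 0.06003674] [0.67490299 0.49853464 0.19503763]
scene drawers [ 0.15551793 -0.78873584  0.06002456] [ 0.60562961 -0.53041959  0.33584744] 0.31549035957968424
scene cup/can [0.51288972 0.39071781 0.06000077] [0.68040249 0.49880708 0.19245676]
[ -12.11326442    9.43090193  -24.50059139  112.3999704     4.54289078
   59.08454716 -121.15856203]
[  -7.09535364   33.56161456  -32.74931682  121.01178054   32.21497384
   34.12440782 -145.33260753]
[  33.37087209   31.38310518  -35.16014636  124.29339687   32.79490879
   33.61908041 -117.66514364]
[  29.01611184   36.70151044  -32.66306335  112.99501642   30.7803811
   39.07126706 -114.80458274]
```

```bash
cat >> h.py <<'E'
PSI=np.radians(-1.8); O=np.array([.6163,-.0551])
def bay(x,y): return O+np.array([np.cos(PSI)*x-np.sin(PSI)*y,np.sin(PSI)*x+np.cos(PSI)*y])
def st(tag=""):
    s=bot.sense(); print(tag,round(s["clock"],2),"p",np.round(s["eef_pos"],4),"r",np.round(s["tool_rot"],2),"F",np.round(s["contact_force"],2),"T",np.round(s["torque"],2),"w",round(s["gripper_width"],4)); return s
E
python3 - <<'E'
from h import *
Y=-172.5; A=[180,0,Y]
bot.movep([.17,-.56,.44],[180,0,14.6]); st()
bot.movep([.45,-.05,.40],A); st()
bot.movep([.4066,.2455,.12],A); s=st(); print(s["joint_pos"])
bot.command_gripper(.06,50)
bot.move_linear([.4066,.2455,.021],feed=.1); st("down")
im,d=bot.get_image("scene"); cv2.imwrite("pics/g1.png",cv2.resize(im[120:260,220:400,::-1],None,fx=4,fy=4,interpolation=cv2.INTER_CUBIC))
E
```

```text
0.97 p [ 0.1692 -0.5599  0.4382] r [-1.7988e+02  3.0000e-02  1.4560e+01] F [ 0.2  -0.56  0.45] T [0.01 0.01 0.03] w 0.0919
 3.06 p [ 0.45   -0.051   0.3999] r [ 179.98    0.   -172.62] F [ 0.05  0.76 -0.15] T [ 0.09 -0.13 -0.04] w 0.0914
 4.58 p [0.4078 0.2447 0.1203] r [-1.7997e+02  5.0000e-02 -1.7262e+02] F [0.25 0.27 0.58] T [ 0.1  -0.09 -0.02] w 0.0915
[ 17.11113983  34.32030285 -64.29702214 118.1996309   39.7532184
  52.71425044  28.00101975]
down 6.43 p [0.4069 0.2459 0.0215] r [ 1.7998e+02  5.0000e-02 -1.7249e+02] F [-0.34 -0.47  0.3 ] T [ 0.11 -0.07 -0.01] w 0.0601
```

View pics/g1.png

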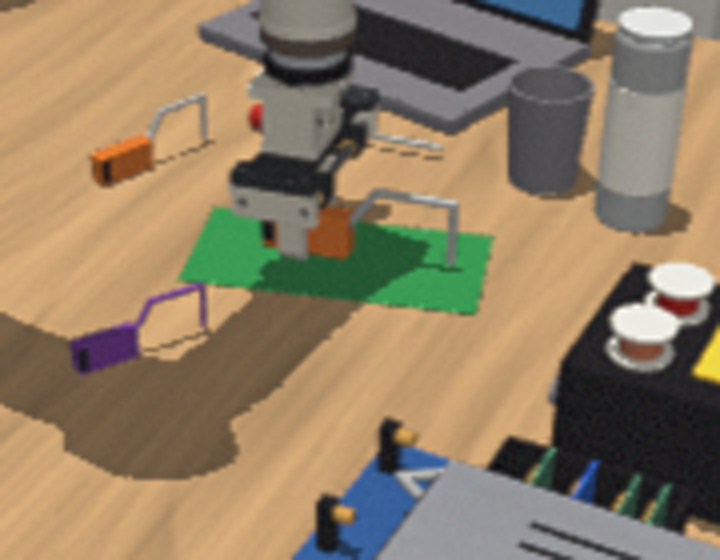

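The jaws straddle the handle near its middle (crop about (295,235)). Now grip, lift and hover over the bow.

Run:
```python
from h import *
A=[180,0,178.2]
bot.command_gripper(.0,50); st("grip")
bot.move_linear([.4069,.2459,.14],feed=.12); bot.pause(.3); st("lift")
g=bay(.043-.130,.0035)
bot.movep([*g,.14],A); bot.pause(.3); s=st("hover")
print("pred tip",bay(.043,.0035))
im,d=bot.get_image("top"); np.savez("top1.npz",im=im,d=d)
P=cloud("top",d); v,u=np.mgrid[:420,:560]
m=(d>0)&(P[...,2]>.165)&(P[...,2]<.2)&(P[...,0]>.56)&(P[...,0]<.70)&(abs(P[...,1]+.055)<.04)
q=P[m]; q=q[np.argsort(q[:,0])]; print(len(q),np.round(q[::max(1,len(q)//12)],4).tolist(),q[-6:].round(4).tolist())
a=cv2.resize(im[70:200,260:360,::-1],None,fx=4,fy=4,interpolation=cv2.INTER_CUBIC)
im,d=bot.get_image("scene"); b=cv2.resize(im[150:280,250:350,::-1],None,fx=4,fy=4,interpolation=cv2.INTER_CUBIC)
cv2.imwrite("pics/hov.png",np.hstack([a,b]))
```

```text
grip 7.15 p [0.4067 0.2456 0.0211] r [ 1.7999e+02  1.0000e-02 -1.7249e+02] F [-0.3  -0.13  1.12] T [ 0.22 -0.1   0.04] w 0.0237
lift 8.59 p [0.4066 0.2459 0.1396] r [ 1.8000e+02 -5.0000e-02 -1.7249e+02] F [ 0.01 -0.56 -1.59] T [ 0.07 -0.17 -0.01] w 0.0236
hover 10.11 p [ 0.5294 -0.0477  0.1401] r [1.8000e+02 1.0000e-02 1.7832e+02] F [0.54 0.64 0.44] T [ 0.09 -0.1   0.04] w 0.0237
pred tip [ 0.65938872 -0.05295239]
0 [] []
```

View pics/hov.png

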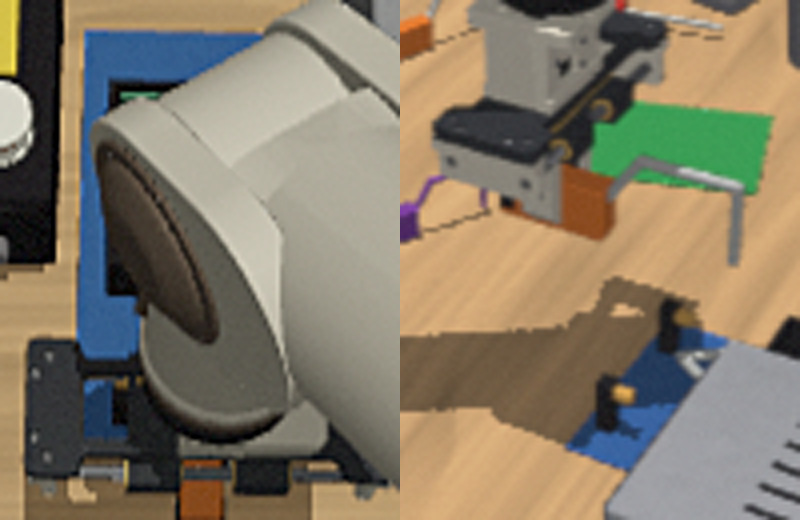

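Run:
```python
from h import *
s=st(); p=s["eef_pos"]; a=np.radians(s["tool_rot"][2]+180); t=p+[.13*np.cos(a),.13*np.sin(a),-.0135]
print("tip end px pred",proj("scene",t),"seen 333.7,215.5", t, s["joint_pos"])
im,d=bot.get_image("scene"); P=cloud("scene",d); z=np.load("scene0.npz"); 
ch=(abs(d-z["d"])>.03)&(d>0)&(P[...,2]>.11)
for x in np.arange(.48,.9,.04):
    q=P[ch&(P[...,0]>x)&(P[...,0]<x+.04)]
    if len(q): print(round(x,2),len(q),"zmin",q[:,2].min().round(3),q[:,1].min().round(3),q[:,1].max().round(3))
m=ch&(P[...,2]>.11)&(P[...,0]>.56)&(P[...,2]<.22)&(abs(P[...,1]+.05)<.03);q=P[m];q=q[np.argsort(q[:,0])];print(np.round(q[::max(1,len(q)//12)],4).tolist())
```

```text
10.21 p [ 0.5294 -0.0483  0.1401] r [-179.99    0.    178.27] F [ 0.15  0.02 -1.16] T [ 0.15 -0.19 -0.01] w 0.0238
tip end px pred [[332.29011022 215.73010098]] seen 333.7,215.5 [ 0.65938315 -0.05218389  0.1265693 ] [ 49.564197    36.93211908 -62.36206279 109.94741619  39.05163774
  57.67545404  57.60988183]
0.48 1907 zmin 0.121 -0.766 2.343
0.52 3608 zmin 0.119 -0.762 2.378
0.56 1753 zmin 0.119 -0.726 2.347
0.6 48 zmin 0.185 -0.057 2.357
0.64 88 zmin 0.127 -0.058 2.37
0.68 9 zmin 0.111 -0.269 2.363
0.72 11 zmin 0.125 -0.316 2.365
0.76 7 zmin 0.138 -0.319 2.358
0.8 10 zmin 0.119 -0.32 2.364
0.84 11 zmin 0.111 -0.323 2.364
0.88 13 zmin 0.128 -0.215 2.39
[[0.5602, -0.036, 0.2179], [0.5624, -0.0634, 0.1407], [0.5646, -0.0328, 0.2022], [0.5667, -0.0372, 0.2021], [0.5679, -0.0385, 0.1595], [0.5704, -0.0557, 0.1481], [0.5724, -0.0538, 0.1508], [0.5905, -0.0562, 0.1795], [0.6156, -0.0562, 0.1868], [0.6389, -0.0529, 0.1885], [0.6589, -0.0548, 0.1865], [0.6627, -0.0561, 0.1763]]
```

The steel end is within 1.5 px of where I predicted. Descending in guarded steps, then starting to pull.

```bash
cat >> h.py <<'E'
def F(n=5):
    a=[]
    for _ in range(n): a.append(bot.sense()["contact_force"]); bot.pause(.02)
    return np.mean(a,0)
E
python3 - <<'E'
from h import *
A=[180,0,178.2]; g=bay(.043-.130,.0035)
bot.move_linear([*g,.085],A,feed=.15); bot.pause(.2); f0=F(10); print("base",f0)
for z in (.065,.055,.045,.036,.0295):
    bot.move_linear([*g,z],A,feed=.06); f=F()-f0; print(z,f.round(2))
    if abs(f).max()>4: print("STOP"); break
st("low")
E
```

```text
base [-0.11974659 -0.31065187 -1.41873157]
0.065 [-0.13  0.07  0.26]
0.055 [0.16 0.55 0.14]
0.045 [0.26 0.56 0.21]
0.036 [-0.21  0.45  0.25]
0.0295 [ 0.11 -0.05 -0.04]
low 13.23 p [ 0.5294 -0.0488  0.0294] r [ 1.7999e+02 -1.0000e-02  1.7820e+02] F [ 0.16 -0.07 -1.13] T [ 0.04 -0.14  0.01] w 0.0234
```

Run:
```python
from h import *
A=[180,0,178.2]; f0=F(10); print("base",f0)
xs=[.035,.026,.018,.01,.0,-.01,-.02,-.026]+list(np.arange(-.029,-.045,-.0015))
for x in xs:
    y=.0035-.0015*np.clip((.026-x)/.06,0,1)
    bot.move_linear([*bay(x-.13,y),.0295],A,feed=.03); f=F()-f0; print(round(x,4),f.round(2),bot.sense()["clock"].round(2))
    if abs(f).max()>6.5: print("contact"); break
np.save("f0.npy",f0); st()
im,d=bot.get_image("scene"); cv2.imwrite("pics/pull.png",cv2.resize(im[180:280,260:400,::-1],None,fx=5,fy=5,interpolation=cv2.INTER_CUBIC))
```

```text
base [ 0.02585969 -0.14681046 -1.38776346]Traceback (most recent call last):
  File "<stdin>", line 6, in <module>
AttributeError: 'float' object has no attribute 'round'
```

Run:
```python
from h import *
A=[180,0,178.2]; f0=np.array([.02,-.2,-1.39])
xs=[.026,.018,.01,.0,-.01,-.02,-.026]+list(np.arange(-.029,-.045,-.0015))
for x in xs:
    y=.0035-.0015*np.clip((.026-x)/.06,0,1)
    bot.move_linear([*bay(x-.13,y),.0295],A,feed=.03); f=F()-f0; print(round(x,4),f.round(2))
    if abs(f).max()>6.5: print("contact"); break
np.save("f0.npy",f0); st()
im,d=bot.get_image("scene"); cv2.imwrite("pics/pull.png",cv2.resize(im[180:280,260:400,::-1],None,fx=5,fy=5,interpolation=cv2.INTER_CUBIC))
```

```text
0.026 [ 0.39  0.1  -0.12]
0.018 [0.06 0.6  0.2 ]
0.01 [-0.08  0.7   0.15]
0.0 [-0.28  0.39  0.01]
-0.01 [ 0.03  0.38 -0.05]
-0.02 [ 0.08  0.23 -0.02]
-0.026 [-0.25  0.28  0.03]
-0.029 [0.01 0.32 0.5 ]
-0.0305 [0.43 0.17 0.27]
-0.032 [ 0.5  -0.25 -0.14]
-0.0335 [0.66 0.23 0.24]
-0.035 [ 0.92 -0.21  0.77]
-0.0365 [1.07 0.06 0.65]
-0.038 [0.53 0.1  0.67]
-0.0395 [ 0.57 -0.25  0.15]
-0.041 [ 1.6   0.52 -0.22]
-0.0425 [ 5.36  0.98 -1.33]
-0.044 [ 8.38  1.18 -3.88]
contact
 21.23 p [ 0.4446 -0.0474  0.03  ] r [179.94   0.21 178.21] F [ 8.3   0.51 -4.46] T [ 0.31 -1.42  0.13] w 0.0236
```

View pics/pull.png

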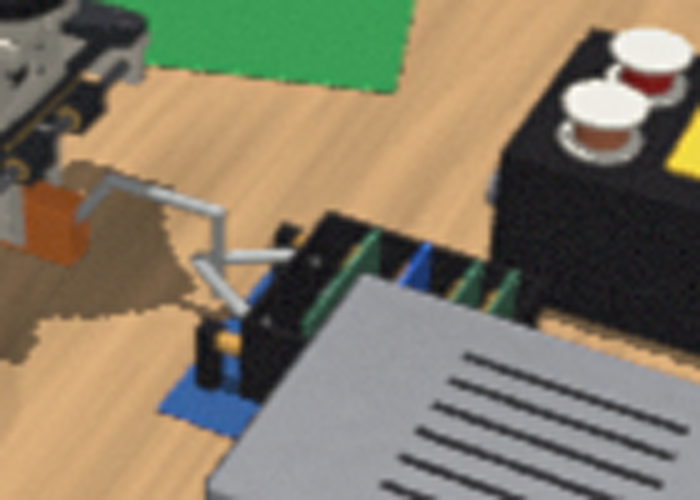

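The bin is home: its near wall sits on the studs, and the bow apex is caught at crop (200,260). Now trim out Fy and Fz, then regulate the pull to about 12.5 N and hold.

Run:
```python
from h import *
A=[180,0,178.2]; f0=np.load("f0.npy"); x,y,z=-.044,.002,.0295; good=0
c0=bot.sense()["clock"]
while bot.sense()["clock"]-c0<14 and good<2.6:
    f=F(6)-f0; n=np.linalg.norm(f); t=bot.sense()["clock"]
    print(round(t-c0,2),f.round(2),round(n,2),np.round([x,y,z],4))
    if n>16: x+=.001
    x-=np.clip((12.3-f[0])/2.2*.5,-.8,.8)*1e-3
    if abs(f[1])>.6: y+=np.clip(f[1]/2.2*.4,-.4,.4)*1e-3
    if abs(f[2])>.8: z=max(.026,z+np.clip(f[2]/2.5*.4,-.6,.4)*1e-3)
    bot.move_linear([*bay(x-.13,y),z],A,feed=.01)
    t2=bot.sense()["clock"]
    good=good+(t2-t)+.12 if 10.8<f[0]<14.5 and n<15.5 else 0
st("end"); np.save("xyz.npy",[x,y,z])
```

```text
0.1 [ 8.5   1.5  -3.77] 9.42 [-0.044   0.002   0.0295]
0.45 [ 9.08  0.6  -2.6 ] 9.47 [-0.0448  0.0023  0.0289]
0.8 [10.29  0.76 -2.63] 10.65 [-0.0455  0.0023  0.0285]
1.15 [11.01  0.11 -1.61] 11.13 [-0.046   0.0024  0.0281]
1.5 [10.93  0.08 -1.29] 11.01 [-0.0463  0.0024  0.0278]
1.85 [11.8  -0.33 -1.11] 11.86 [-0.0466  0.0024  0.0276]
2.2 [11.21  0.16 -0.44] 11.22 [-0.0467  0.0024  0.0274]
2.55 [11.89 -0.44 -0.68] 11.92 [-0.047   0.0024  0.0274]
2.9 [12.12  0.06 -1.13] 12.18 [-0.047   0.0024  0.0274]
3.25 [12.14 -0.04 -0.65] 12.15 [-0.0471  0.0024  0.0272]
3.6 [11.83  0.18 -0.61] 11.85 [-0.0471  0.0024  0.0272]
end 25.13 p [ 0.4445 -0.0471  0.0287] r [179.93   0.51 178.18] F [13.34 -0.05 -2.88] T [ 0.02 -2.55 -0.01] w 0.0236
```

Run:
```python
from h import *
A=[180,0,178.2]; f0=np.load("f0.npy"); x,y,z=np.load("xyz.npy")
x-=.0005
bot.move_linear([*bay(x-.13,y),z],A,feed=.01)
for _ in range(4): print((F(15)-f0).round(2))
for dx in (.003,.006,.009): 
    bot.move_linear([*bay(x+dx-.13,y),z],A,feed=.02); print(dx,(F()-f0).round(2))
x0=-.041
bot.move_linear([*bay(x0+.016-.13,y),.0295],A,feed=.03); print("free",(F()-f0).round(2)); st()
for zz in (.04,.05,.065,.09):
    bot.move_linear([*bay(x0+.016-.13,y),zz],A,feed=.06); f=F()-f0; print(zz,f.round(2))
    if abs(f).max()>3: print("STOP"); break
else:
    bot.move_linear([*bay(x0+.016-.13,y),.15],A,feed=.15)
    bot.movep([.4069,.2459,.15],[180,0,-172.5]); st("over mat")
    im,d=bot.get_image("top"); np.savez("top2.npz",im=im,d=d)
    im2,_=bot.get_image("scene")
    k=cv2.INTER_CUBIC
    cv2.imwrite("pics/rel.png",np.hstack([cv2.resize(im[70:190,270:370,::-1],None,fx=4,fy=4,interpolation=k),cv2.resize(im2[110:230,230:330,::-1],None,fx=4,fy=4,interpolation=k)]))
```

```text
[13.56 -0.25 -1.71]
[13.4  -0.14 -1.8 ]
[13.52 -0.35 -1.8 ]
[13.73  0.02 -1.62]
0.003 [7.63 0.52 1.43]
0.006 [4.22 0.26 0.9 ]
0.009 [ 0.04 -0.12 -0.23]
free [-0.02  0.08  0.13]
 28.23 p [ 0.4612 -0.0478  0.0294] r [-1.8000e+02 -2.0000e-02  1.7821e+02] F [-0.72 -0.88 -1.84] T [ 0.11 -0.15 -0.01] w 0.0238
0.04 [-0.2   0.06 -0.37]
0.05 [ 0.01 -0.04  0.03]
0.065 [-0.17 -0.07 -0.26]
0.09 [-0.07  0.21 -0.37]
over mat 31.87 p [0.4073 0.2445 0.1494] r [-1.7993e+02 -5.0000e-02 -1.7259e+02] F [ 0.92 -0.94 -1.07] T [ 0.05 -0.13  0.04] w 0.024
```

View pics/rel.png

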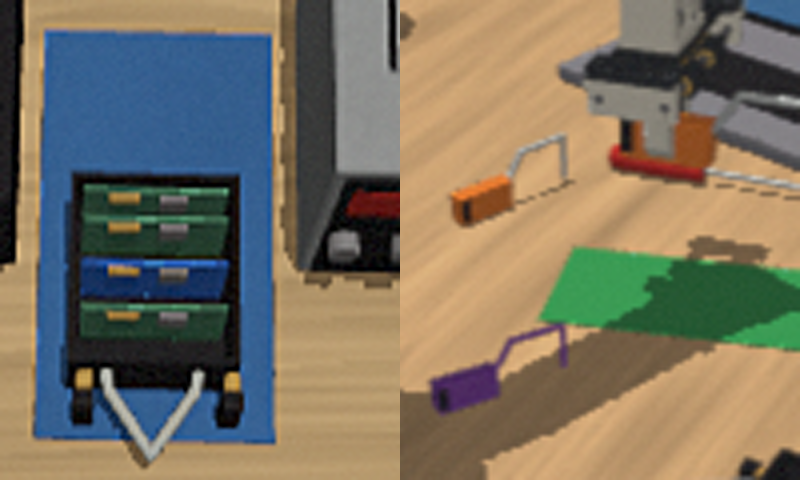

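The left view shows the bin square against both studs, with the studs at (83,380) and (232,382). Now lay the hook down and release.

Run:
```python
from h import *
A=[180,0,-172.5]; p=[.4069,.2459]
z=np.load("top2.npz"); P=cloud("top",z["d"]); B=P[...,:2]-O; B=np.stack([B@[np.cos(PSI),np.sin(PSI)],B@[-np.sin(PSI),np.cos(PSI)]],-1); Z=P[...,2]
m=(z["d"]>0)&(Z>.05)&(Z<.07)&(abs(B[...,1])<.075)&(B[...,0]>-.02)&(B[...,0]<.2); print("bin rim",cv2.minAreaRect(B[m].astype(np.float32)*1000))
f0=F(8); bot.move_linear([*p,.035],A,feed=.12); bot.move_linear([*p,.024],feed=.04)
for zz in (.0225,.0215,.021,.0205):
    bot.move_linear([*p,zz],feed=.02); f=F()-f0; print(zz,f.round(2))
    if f[2]>1.8: break
st("down")
bot.command_gripper(.05); bot.pause(.3); st("open")
bot.move_linear([*p,.16],feed=.12)
bot.movep([.42,-.1,.35],[180,0,178]); bot.pause(.3); st("away")
im2,_=bot.get_image("scene"); bot.movep([.30,-.35,.38],[180,0,178]); im,d=bot.get_image("top"); P=cloud("top",d)
hsv=cv2.cvtColor(im,cv2.COLOR_RGB2HSV); m=(hsv[...,0]>5)&(hsv[...,0]<18)&(hsv[...,1]>170)&(P[...,2]>.03)&(P[...,2]<.06)&(P[...,0]>.3)&(P[...,1]>.15)
q=P[m]; print("handle",cv2.minAreaRect(q[:,:2].astype(np.float32)*1000),np.median(q[:,2]))
k=cv2.INTER_CUBIC
cv2.imwrite("pics/fin.png",np.hstack([cv2.resize(im[:,:,::-1],(450,338),interpolation=k),cv2.resize(im2[75:244,230:400,::-1],(340,338),interpolation=k)]))
```

```text
bin rim ((65.11808776855469, 3.2206497192382812), (108.92100524902344, 131.15977478027344), 89.74356842041016)
0.0225 [ 0.31 -0.1   0.11]
0.0215 [-0.15  0.32 -0.08]
0.021 [ 0.01 -0.69  1.1 ]
0.0205 [-1.97 -1.54  9.  ]
down 34.97 p [0.4069 0.246  0.021 ] r [-1.7997e+02  3.0000e-02 -1.7249e+02] F [-2.16 -1.45  7.49] T [-0.25  0.28 -0.01] w 0.0236
open 35.92 p [0.4069 0.2459 0.0205] r [ 180.    -0.  -172.5] F [-0.25 -0.54 -0.69] T [ 0.11 -0.19  0.02] w 0.0501
away 38.99 p [ 0.42   -0.0995  0.3494] r [ 1.7998e+02 -7.0000e-02  1.7806e+02] F [-0.01  0.91 -0.33] T [ 0.07 -0.17 -0.  ] w 0.0497
handle ((539.801513671875, 216.46746826171875), (44.7422981262207, 351.5723571777344), 78.0600814819336) 0.042377584391398
```

View pics/fin.png

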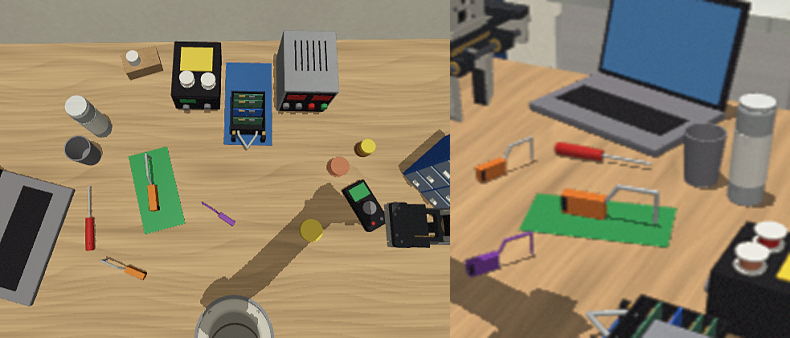

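The hook lies flat on the mat (left view (152,195)), the bin sits against both studs, the other things haven't moved, and the arm is clear.

```bash
python3 -c "
from h import *
st(); bot.sign_off()"
```

```text
40.17 p [ 0.3013 -0.3486  0.3798] r [1.7996e+02 1.0000e-02 1.7817e+02] F [0.71 0.53 0.98] T [ 0.08 -0.14  0.03] w 0.0501
the job is handed in; nothing more can be done
```

The job is done and handed in at about 40 s on the robot's clock; no verdict is reported. I hooked the bow with the large orange hook from the mat and dragged the bin onto both studs. I then unhooked and laid the hook back on the mat where it had been.

**Pull:** the wrist sensor showed about 11–12 N for more than 2 s, then about 13.5 N for just over a second, with sideways force under 0.5 N. The highest reading was about 13.8 N, under the 20 N limit. The force on each stud could not be measured directly; I inferred it from the total pull and the bin's position.

**Bin:** after unhooking, the camera put its near wall about 0.5 mm from the stud faces and about 3 mm off-centre sideways. It is square to the bay within 0.3°.

**Hook:** the last picture shows it lying flat on the mat, with the handle top at 42 mm as at the start.

**Other things:** none appears to have moved, judging by eye from the final pictures.

**Checks that failed or disagreed:**
- The final automatic fit of the handle outline picked up other orange-coloured pixels. Its centre was unusable, so the hook's final position rests on the picture and the release position.
- While the hook was being set down, the last 0.5 mm step pressed it onto the mat with about 9 N before release.

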